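# Bring the start-reagent pipette over the open cuvette of a clotting analyser

## Robot

A 6-joint arm with a two-finger parallel gripper is mounted at the origin on a cart in front of the work surface, level with it; the furniture and walls round the work are solid. World frame = base frame: x ahead of the robot, y to its left, z up, the work surface at z = 0. Lengths are in m, angles in degrees, forces in N, time in s.
With the tool pointing down it reaches from about 0.375 to 0.9 m from the base axis. Payload 3.1 kg.
Tool frame: the origin (TCP) lies on the front face of the gripper's body, between the roots of the fingers; the fingertips stand 70 mm ahead of it and the grasp point (between the pads) lies 51 mm ahead of it (bot.tip_extent is the distance from the TCP to the fingertips, in m); z points along the fingers, x is the direction in which the jaws open and shut, and the axes are right-handed (so a half turn about z gives the same grasp; the last joint's range is limited). The gripper opens to 87 mm and grips with 3 to 60 N. Pads are 19 mm wide; open, the fingers measure 117 mm over their backs; the gripper's body (75 mm by 190 mm) begins 51 mm behind the grasp point.
Start: joints at [-79.956, 30.224, 82.088, -0, 67.689, -10.227], TCP at [0.217, -0.586, 0.292] pointing down, gripper open.
Joint ranges: [-176.69, 176.69], [-43.24, 126.21], [12.49, 139.97], [-82, 262], [0, 151.66], [-163.58, 163.58]. Speed limits (degrees/s): [159.86, 159.86, 180, 180, 180, 180].

## Interface

Orientations are given as a 3x3 rotation matrix whose columns are the frame's x, y, z axes.
In Python, from rig import bot, viewer, ticket gives the robot as it stands. The module is installed in compiled form; this text tells all that it offers.
- The arm moves only by the tool arm_command, never from a script. Its argument "targets" is a list of rows, each an object with "rot": the turn, a rotation vector about the tool's x, y, z in degrees, a list of three; "offset": the shift along the tool's x, y, z in cm, a list of three; "gripper": the closure, from 0 (fully open) to 1 (shut). A call has 1 to 8 rows; each row is the pose to reach, as a shift and turn from the pose commanded when the call began, along the tool's axes at that moment; what a row does not reach only later rows make up. A row lasts 1/10 s, in which the tool goes at most 50 mm and 8.59 degrees, less where a joint would pass 70% of its speed; a pose out of reach is approached as far as the arm can. A call with a gripper value outside its range is refused whole. The fingers move at their own pace and stop on an object; the grip force is fixed at half the most. Time passes only in rows, so rows that repeat a pose let the fingers close. It gives the time, the measured TCP pose, the force and the opening at its end, in the units of the state.
- bot.read_state(): the state, without advancing time (a new reading comes with each control period).
- viewer.capture(name): name is "scene" or "top"; returns a dict with "frame" (384x512x3 uint8, red, green, blue), "fx", "fy", "cx", "cy" (pixels), "view" (4x4, takes a point from world to camera coordinates). Camera axes: x right, y down, z forward; pixel columns grow to the right and rows downward; lengths in m; the calibration is good to about 2 mm. A picture is of the moment at which its call begins. There is no depth.
- ticket.hand_in(): hands the job in, once; it reports no verdict.
The state is a dict: "time_s": time; "joint_positions": joint angles; "qvel": joint speeds; "tau": joint torques, N m; "position": TCP position; "tcp_rot": TCP orientation; "force": force on the tool from outside, world axes, zero at the start; "moment": the same for the moment, N m; "opening": opening from 0.0 (shut) to 1.0 (fully open).
Only numpy, scipy, OpenCV 4.12 (cv2) and the standard library are available. Lean on these libraries where they do the work, as an engineer would, in place of code of your own. Each camera call takes 0.05 s, during which the arm holds its last target. There are 200 camera calls.

## Task

Get the next clotting test ready: slide the analyser's shutter fully back, away from you, then take the pipette that has a tip fitted out of its stand, lift it higher than the tubes in the rack and carry it across to the analyser. Finish while holding it there, upright and still, the end of its tip centred over the mouth of the one open cuvette and just above it (within a centimetre); the pipette must never touch the analyser or its wells, nor dip into the cuvette. Leave the other pipette, the rack with its tubes, the sample pot and the small carton alone.

Things in the scene. Friction and masses are not known exactly. Their poses are not given: they have to be found in the camera images.
- analyser: White desktop clotting analyser, fixed; 160 (x) x 150 mm, flat deck 55 mm high, side rails to 71 mm. Origin: centre of underside; x points from the sloping front (screen, keys) to the rear, z up. Four wells at x = -10, y = -39, -13, 13, 39 mm, covered by the shutter when shut: three closed by black plugs, one with an open cuvette.
- shutter (a joint): Travel of the analyser's shutter, a dark plate 56 (x) x 118 x 4 mm, its top 68 mm above the worktop: 0 = shut over the wells, 0.055 m = fully open at its rear stop. Slides along the analyser's +x with about 1.2 N of friction and stays where it is left.
- shutter_tab (a point): Centre of the top of the shutter's upright grip tab: 10 mm thick (analyser x), 44 mm long (analyser y), 17 mm tall above the plate, its top 85 mm above the worktop. Moves with the shutter.
- cuvette: Open cuvette: clear round cup seated in one of the four wells (any of them), fixed. Origin: centre of its mouth, 60 mm above the worktop (5 mm above the deck, below the shutter). Outside 17 mm, opening about 13 mm across.
- pipette: Pipette with a fitted tip, upright in one fork of the stand; 166 mm long, 0.07 kg. Origin: end of the tip, z up its axis. Slender tip to 57 mm, stem 15 mm thick to 78, flange 34 mm across at 78-82 (rests on the fork), white handle 24 (x) x 20 mm (y) from 80 to 146, small hook on its +x side at 138-144 out to 24 mm, button 17 mm across at 158-166. Held by the handle's flats, 20 mm apart in y.
- pipette_bare: The same pipette without a tip, in the other fork, 100 mm beside it; its button's top 198 mm above the worktop, like that of the tipped one. Origin: the end of its bare nozzle (44 mm higher on the pipette than the end of a fitted tip), z up. To be left where it is.
- pipette_stand: Grey stand, fixed, base 110 x 170 mm. Origin: centre of underside. Two forks, open to the front (-x), at x = 0, y = +50 and -50 mm; fork tops at 110 mm, with lips to 113 mm (its highest points) that keep the flange in: lift the pipette straight up. A fitted tip hangs 32 mm above the worktop.
- tube_rack: Blue tube rack standing (long side away from you) between stand and analyser, 36 mm (x) by 160 mm (y) by 62 mm high, loose. Origin: centre of its underside. Tubes in it reach up to 92 mm.
- sample_tube_0: Capped tube, 16 x 88 mm, standing loose in the rack. Origin: bottom end.
- sample_tube_1: Capped tube, 16 x 88 mm, standing loose in the rack. Origin: bottom end.
- sample_tube_2: Capped tube, 16 x 88 mm, standing loose in the rack. Origin: bottom end.
- sample_pot: White capped pot, 43 mm across, 84 mm high, loose, behind the rack. Origin: centre of its underside.
- vial_box: Small white carton 28 x 34 x 58 mm, loose, behind the rack. Origin: centre of its underside.
- plug_1: Black round plug, 21 mm across, closing one of the other wells; its top 60 mm above the worktop. Origin: its foot, 30 mm below the top. Fixed.
- plug_2: Like plug_1, in another well.
- plug_3: Like plug_1, in another well.

How it is judged (in metres and radians):
On the way, in this order (a step that is already met when the one before it is completed fails the run):
1. the shutter is slid fully back (value of joint shutter above 0.047 m), for 0.2 s.
2. the pipette with the tip is held, out of its stand, its tip higher than the tubes in the rack (height (world z) of pipette above 0.098 m and contact force between pipette and the fingers above 1 N and contact force between pipette and pipette_stand below 0.05 N), for 0.1 s.
At the end, for the whole second after the job is handed in: The shutter is open by at least 47 of its 55 mm; the fingers hold the tipped pipette, upright within 7 degrees and still, the end of its tip within 4.5 mm of the cuvette's axis and 1 to 13 mm above its rim, and neither pipette nor arm touches the analyser (value of joint shutter above 0.047 m and horizontal distance between pipette and cuvette below 0.0045 m and z of pipette in the frame of cuvette between 0.001 and 0.013 m and angle between pipette's own z axis and vertical below 0.12 rad and linear speed of pipette below 0.02 m/s and contact force between pipette and the fingers above 1 N and contact force between each of pipette, the arm and analyser below 0.05 N and contact force between pipette and plug_1 below 0.05 N and contact force between pipette and plug_2 below 0.05 N and contact force between pipette and plug_3 below 0.05 N and contact force between pipette and cuvette below 0.05 N); the arm keeps its last pose, push and grip.
It fails at once if the pipette touches the analyser, a plug or the cuvette (contact force between pipette and analyser above 0.5 N or contact force between pipette and plug_1 above 0.5 N or contact force between pipette and plug_2 above 0.5 N or contact force between pipette and plug_3 above 0.5 N or contact force between pipette and cuvette above 0.5 N).
It fails at once if the tip is dipped into the cuvette (horizontal distance between pipette and cuvette below 0.008 m and z of pipette in the frame of cuvette below -0.001 m).
It fails at once if the rack or a tube in it is disturbed (distance of tube_rack from where it was at the start of the episode above 0.012 m or distance of any of sample_tube_0, sample_tube_1, sample_tube_2 from where it was at the start of the episode above 0.015 m).
It fails at once if the other pipette is disturbed (distance of pipette_bare from where it was at the start of the episode above 0.015 m).
It fails at once if the sample pot or the carton is disturbed (distance of any of sample_pot, vial_box from where it was at the start of the episode above 0.015 m).
It also fails if it takes over 58 s, if anything falls off the work surface, if the arm or the gripper's body presses on something with over 40 N, if the wrist force passes 120 N, or if a joint passes its speed limit or range.

## Working session

There is one attempt and no reset: what is moved stays moved. The work goes in short steps, Python scripts to look and compute and a tool call to move; the robot and the scene stay as the last step left them, time stands still between calls to the robot, and variables do not carry over. Pictures are saved under pics/ and viewed, about 8 in all and at most 12, crops included, and the job is handed in when it is done.

Besides the shell and the picture viewer there is one more tool, called after "Call:" as name(argument=value, ...), one argument or row to a line, values as JSON. arm_command: Moves the arm, as the interface text tells. Its arguments: {"type":"object","properties":{"targets":{"type":"array"}},"required":["targets"]}

```bash
mkdir -p pics; cat > h.py <<'E'
import numpy as np, cv2
from rig import bot, viewer, ticket
def cap(n,fn=None):
    c=viewer.capture(n)
    c['V']=np.array(c['view']); 
    if fn: cv2.imwrite('pics/'+fn,cv2.cvtColor(c['frame'],cv2.COLOR_RGB2BGR))
    return c
def ray(c,u,v,z):
    R=c['V'][:3,:3];t=c['V'][:3,3];o=-R.T@t
    d=R.T@np.array([(u-c['cx'])/c['fx'],(v-c['cy'])/c['fy'],1]); return o+d*(z-o[2])/d[2]
def proj(c,p):
    q=c['V'][:3,:3]@np.array(p)+c['V'][:3,3]; return np.array([c['fx']*q[0]/q[2]+c['cx'],c['fy']*q[1]/q[2]+c['cy']])
E
python3 - <<'E'
from h import *
for n in('scene','top'):
    c=cap(n,n+'0.png'); print(n,c['fx'],c['cx'],c['cy'],np.round(-c['V'][:3,:3].T@c['V'][:3,3],3)); print(np.round(c['V'],3))
s=bot.read_state();print(s['time_s'],s['position'],np.round(s['tcp_rot'],3),s['opening'],bot.tip_extent)
E
```

```text
scene 424.7068063417263 245.83213776655685 188.92770774678655 [-0.028  0.524  0.728]
[[-0.676 -0.737  0.012  0.359]
 [-0.462  0.411 -0.786  0.343]
 [ 0.574 -0.537 -0.619  0.747]
 [ 0.     0.     0.     1.   ]]
top 452.42263364096783 260.55330977125385 190.69870942304118 [ 0.338 -0.035  1.165]
[[-0.045 -0.999  0.005 -0.026]
 [-0.978  0.043 -0.204  0.57 ]
 [ 0.203 -0.014 -0.979  1.071]
 [ 0.     0.     0.     1.   ]]
0.1 [ 0.21647734 -0.58575328  0.29138873] [[ 0.346 -0.938 -0.   ]
 [-0.938 -0.346  0.002]
 [-0.002 -0.    -1.   ]] 1.0018104468337643 0.0697
```

View pics/scene0.png

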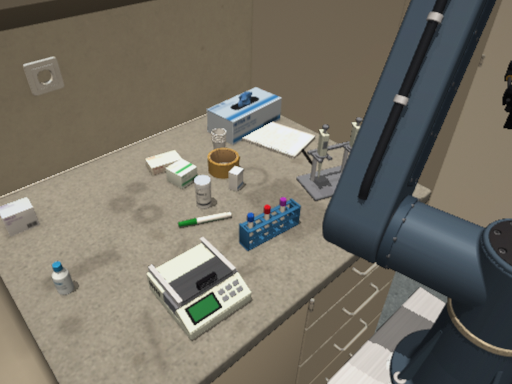

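View pics/top0.png

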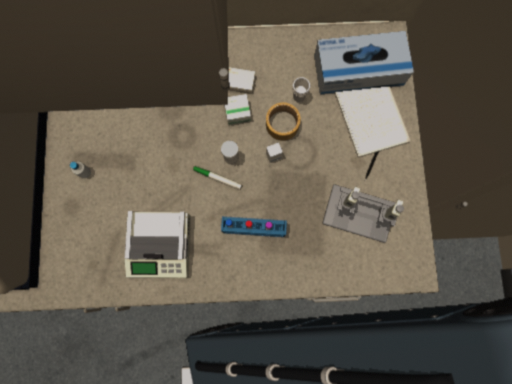

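The pictures show the analyser at top (157,245), the rack at (254,227) and the stand at (361,213), with pipettes near (352,196) and (397,208). I'll enlarge the analyser and the stand.

```bash
python3 - <<'E'
from h import *
t=cv2.imread('pics/top0.png');s=cv2.imread('pics/scene0.png')
r=lambda im,x,y,w,h:cv2.resize(im[y:y+h,x:x+w],(400,300),interpolation=cv2.INTER_CUBIC)
cv2.imwrite('pics/mont.png',np.vstack([np.hstack([r(t,110,200,100,75+0),r(t,315,175,100,75)]),np.hstack([r(s,140,235,120,90),r(s,290,110,100,75)])]))
E
```

```text
(no output)
```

View pics/mont.png

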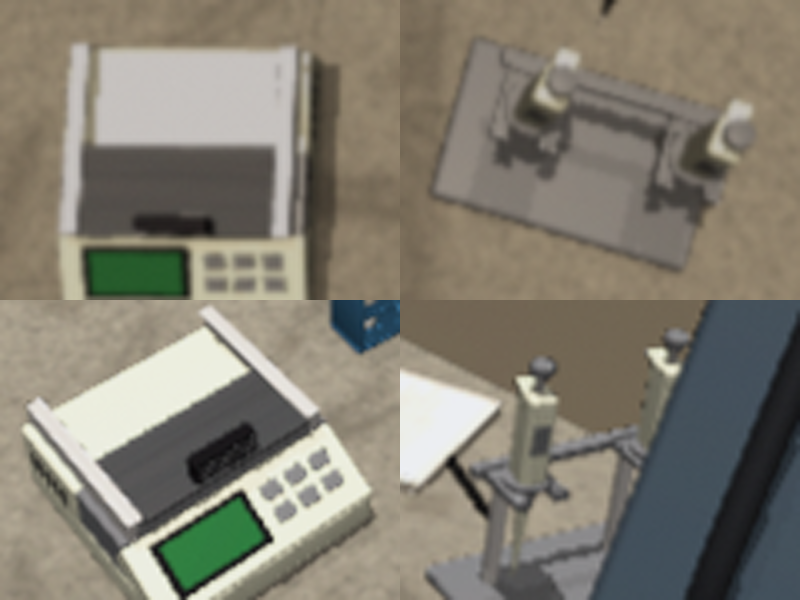

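```bash
python3 - <<'E'
from h import *
np.set_printoptions(precision=4,suppress=True)
t=cap('top');s=cap('scene')
# analyser rail tops (z=.071) corners in top crop
f=lambda u,v:(110+u/4,200+v/4)
g=lambda u,v:(315+u/4,175+v/4)
for n,(u,v),z in [('railL rear',(80,45),.071),('railL front',(68,234),.071),('railR rear',(290,45),.071),('railR front',(285,236),.071),('shut rearL',(82,147),.068),('shut rearR',(273,147),.068),('tab',(174,219),.085)]:
    print(n,ray(t,*f(u,v),z)[:2])
a=ray(t,*g(164,80),.198);b=ray(t,*g(340,136),.198);print('pip',a,b,np.linalg.norm(a-b),np.degrees(np.arctan2(*(a-b)[1::-1])))
for p in(a,b):
  for z in(.198,.076,.032): print(z,'scene px',proj(s,[p[0],p[1],z]))
for n,(u,v) in [('stand',(480-400,38)),('s',(433-400,193)),('s',(685-400,268))]: print('base corner',ray(t,*g(u,v),.01)[:2])
for u,v in [(222,222),(287,229),(222,235),(287,237)]: print('rack',ray(t,u,v,.062)[:2])
print('pot',ray(t,230,150,.084)[:2],'box',ray(t,275,152,.058)[:2])
E
```

```text
railL rear [0.5282 0.2699]
railL front [0.414  0.2755]
railR rear [0.5226 0.1419]
railR front [0.407 0.146]
shut rearL [0.4661 0.2687]
shut rearR [0.461  0.1532]
tab [0.4191 0.2091]
pip [ 0.5203 -0.2568  0.198 ] [ 0.4852 -0.3495  0.198 ] 0.09912229146942556 69.28002043617366
0.198 scene px [325.1463 125.4895]
0.076 scene px [319.3277 165.5147]
0.032 scene px [317.4143 178.6763]
0.198 scene px [358.8106 118.6731]
0.076 scene px [350.9615 158.1214]
0.032 scene px [348.3742 171.1246]
base corner [ 0.5861 -0.2474]
base corner [ 0.4856 -0.2092]
base corner [ 0.4304 -0.3663]
rack [0.4931 0.0468]
rack [ 0.4688 -0.1116]
rack [0.4612 0.0477]
rack [ 0.4492 -0.1105]
pot [0.6693 0.0203] box [ 0.667  -0.0926]
```

The left pipette (y = -0.257) has the tip: it ends near scene row 175, and a bare nozzle would end at row 165. The fork spacing works out at 99 mm against the 100 given. The analyser's yaw is about -2.5° and the tab is near (0.419, 0.209). Next I go to a point in front of the tab.

```bash
cat >> h.py <<'E'
from scipy.spatial.transform import Rotation as Ro
def go(p,a,s=None):
    """offset(cm), rot(deg) to tool-down pose with TCP p, jaw axis at a deg; s: (pos,rot) start"""
    if s is None: st=bot.read_state(); s=(np.array(st['position']),np.array(st['tcp_rot']))
    a=np.radians(a); T=np.array([[np.cos(a),np.sin(a),0],[np.sin(a),-np.cos(a),0],[0,0,-1]])
    print('offset',np.round(s[1].T@(np.array(p)-s[0])*100,2),'rot',np.round(Ro.from_matrix(s[1].T@T).as_rotvec(degrees=True),2))
    return np.array(p),T
E
python3 - <<'E'
from h import *
s=go([.45,-.28,.33],-92.5); s=go([.45,.07,.33],-92.5,s); s=go([.39,.21,.18],-92.5,s); s=go([.39,.21,.146],-92.5,s)
E
```

```text
offset [-20.61 -32.5   -3.8 ] rot [ 0.    0.08 22.77]
offset [-34.97   1.53   0.  ] rot [0. 0. 0.]
offset [-13.72   6.6   15.  ] rot [0. 0. 0.]
offset [0.  0.  3.4] rot [0. 0. 0.]
```

Call:
arm_command(
  targets=[
    {"offset":[-20.6,-32.5,-3.8],"rot":[0,0,22.8],"gripper":1},
    {"offset":[-20.6,-32.5,-3.8],"rot":[0,0,22.8],"gripper":1},
    {"offset":[-20.6,-32.5,-3.8],"rot":[0,0,22.8],"gripper":1},
    {"offset":[-20.6,-32.5,-3.8],"rot":[0,0,22.8],"gripper":1},
    {"offset":[-20.6,-32.5,-3.8],"rot":[0,0,22.8],"gripper":1},
    {"offset":[-20.6,-32.5,-3.8],"rot":[0,0,22.8],"gripper":1},
    {"offset":[-20.6,-32.5,-3.8],"rot":[0,0,22.8],"gripper":1},
    {"offset":[-20.6,-32.5,-3.8],"rot":[0,0,22.8],"gripper":1},
  ],
)

```text
time_s: 1.0
position: [0.4513, -0.2777, 0.3306]
tcp_rot: [[-0.043, -0.999, 0.0], [-0.999, 0.043, 0.001], [-0.001, -0.0, -1.0]]
force: [0.8, -0.1, -0.6]
opening: 0.359
```

Call:
arm_command(
  targets=[
    {"offset":[-35,1.5,0],"rot":[0,0,0],"gripper":1},
    {"offset":[-35,1.5,0],"rot":[0,0,0],"gripper":1},
    {"offset":[-35,1.5,0],"rot":[0,0,0],"gripper":1},
    {"offset":[-35,1.5,0],"rot":[0,0,0],"gripper":1},
    {"offset":[-35,1.5,0],"rot":[0,0,0],"gripper":1},
    {"offset":[-35,1.5,0],"rot":[0,0,0],"gripper":1},
    {"offset":[-35,1.5,0],"rot":[0,0,0],"gripper":1},
    {"offset":[-35,1.5,0],"rot":[0,0,0],"gripper":1},
  ],
)

```text
time_s: 1.8
position: [0.4491, 0.0753, 0.3302]
tcp_rot: [[-0.036, -0.999, -0.001], [-0.999, 0.036, 0.002], [-0.002, 0.001, -1.0]]
force: [-0.9, -0.7, -0.2]
opening: 0.005
```

Call:
arm_command(
  targets=[
    {"offset":[-13.7,6.6,5],"rot":[0,0,0],"gripper":1},
    {"offset":[-13.7,6.6,5],"rot":[0,0,0],"gripper":1},
    {"offset":[-13.7,6.6,5],"rot":[0,0,0],"gripper":1},
    {"offset":[-13.7,6.6,5],"rot":[0,0,0],"gripper":1},
    {"offset":[-13.7,6.6,14],"rot":[0,0,0],"gripper":1},
    {"offset":[-13.7,6.6,14],"rot":[0,0,0],"gripper":1},
    {"offset":[-13.7,6.6,14],"rot":[0,0,0],"gripper":1},
  ],
)

```text
time_s: 2.5
position: [0.3885, 0.2082, 0.1865]
tcp_rot: [[-0.045, -0.999, -0.011], [-0.999, 0.045, -0.003], [0.004, 0.011, -1.0]]
force: [-1.0, 0.1, 0.2]
opening: 0.006
```

```bash
python3 - <<'E'
from h import *
go([.39,.21,.146],-92.5)
s=cap('scene','s1.png')
im=cv2.imread('pics/s1.png');cv2.imwrite('pics/s1c.png',cv2.resize(im[180:345,110:330],(800,600)))
E
```

```text
offset [-0.2  -0.19  4.05] rot [ 0.61 -0.2  -0.06]
```

View pics/s1c.png

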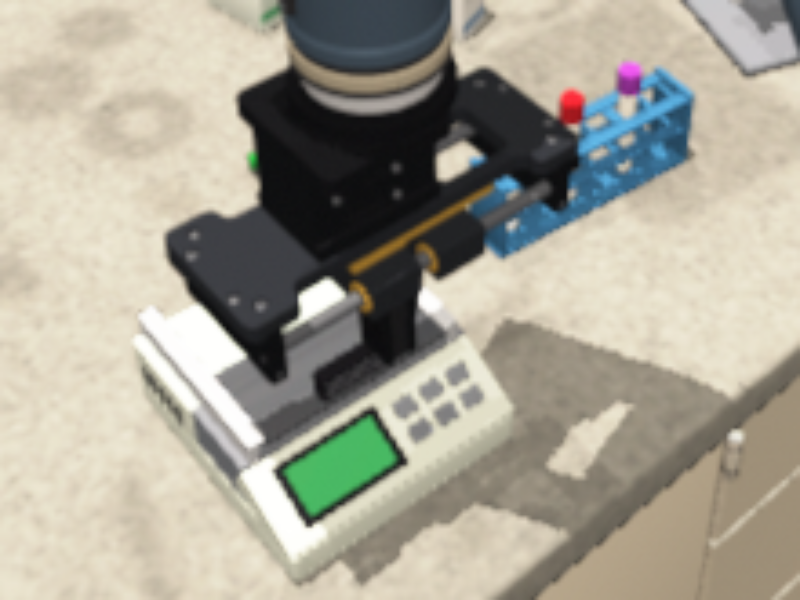

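The closed fingers stand in front of the tab, at (390,330) in the crop, clear of the rails. I lower them, then push.

Call:
arm_command(
  targets=[
    {"offset":[0,0,4.4],"rot":[0,0,0],"gripper":1},
    {"offset":[0,0,4.4],"rot":[0,0,0],"gripper":1},
    {"offset":[0,0,4.4],"rot":[0,0,0],"gripper":1},
  ],
)

```text
time_s: 2.85
position: [0.3914, 0.2094, 0.1475]
tcp_rot: [[-0.045, -0.999, 0.001], [-0.999, 0.045, 0.0], [-0.0, -0.001, -1.0]]
force: [-0.0, -0.3, 1.5]
opening: 0.003
```

Call:
arm_command(
  targets=[
    {"offset":[0,-1.5,0],"rot":[0,0,0],"gripper":1},
    {"offset":[0,-3,0],"rot":[0,0,0],"gripper":1},
    {"offset":[0,-4.5,0],"rot":[0,0,0],"gripper":1},
    {"offset":[0,-5.5,0],"rot":[0,0,0],"gripper":1},
    {"offset":[0,-6.3,0],"rot":[0,0,0],"gripper":1},
    {"offset":[0,-6.8,0],"rot":[0,0,0],"gripper":1},
    {"offset":[0,-6.8,0],"rot":[0,0,0],"gripper":1},
    {"offset":[0,-6.8,0],"rot":[0,0,0],"gripper":1},
  ],
)

```text
time_s: 3.65
position: [0.4553, 0.2065, 0.1472]
tcp_rot: [[-0.044, -0.999, -0.007], [-0.999, 0.044, -0.001], [0.001, 0.007, -1.0]]
force: [-6.5, 0.2, 5.7]
opening: 0.002
```

Call:
arm_command(
  targets=[
    {"offset":[0,-0.3,-0.1],"rot":[0,0,0],"gripper":1},
    {"offset":[0,-0.5,-0.1],"rot":[0,0,0],"gripper":1},
    {"offset":[0,-0.5,-0.1],"rot":[0,0,0],"gripper":1},
    {"offset":[0,-0.5,-0.1],"rot":[0,0,0],"gripper":1},
  ],
)

```text
time_s: 4.05
position: [0.4561, 0.2065, 0.1474]
tcp_rot: [[-0.045, -0.999, -0.017], [-0.999, 0.045, -0.001], [0.002, 0.017, -1.0]]
force: [-11.5, 2.8, 5.0]
opening: 0.004
```

It is hard against the stop. I back off, rise, and move clear towards the stand.

Call:
arm_command(
  targets=[
    {"offset":[0,1.5,0],"rot":[0,0,0],"gripper":1},
    {"offset":[0,1.5,-5],"rot":[0,0,0],"gripper":1},
    {"offset":[0,1.5,-10],"rot":[0,0,0],"gripper":0.8},
    {"offset":[0,1.5,-15],"rot":[0,0,0],"gripper":0},
    {"offset":[0,1.5,-18],"rot":[0,0,0],"gripper":0},
    {"offset":[5,1.5,-18],"rot":[0,0,0],"gripper":0},
    {"offset":[10,1.5,-18],"rot":[0,0,0],"gripper":0},
    {"offset":[15,1.5,-18],"rot":[0,0,0],"gripper":0},
  ],
)

```text
time_s: 4.85
position: [0.4418, 0.0562, 0.3292]
tcp_rot: [[-0.042, -0.999, 0.005], [-0.999, 0.042, -0.001], [0.001, -0.005, -1.0]]
force: [1.2, -0.4, 0.1]
opening: 0.462
```

Call:
arm_command(
  targets=[
    {"offset":[20,0,0],"rot":[0,0,9],"gripper":0},
    {"offset":[20,0,0],"rot":[0,0,18.2],"gripper":0},
    {"offset":[20,0,0],"rot":[0,0,18.2],"gripper":0},
    {"offset":[20,0,0],"rot":[0,0,18.2],"gripper":0},
    {"offset":[20,0,0],"rot":[0,0,18.2],"gripper":0},
    {"offset":[20,0,0],"rot":[0,0,18.2],"gripper":0},
  ],
)

```text
time_s: 5.45
position: [0.4329, -0.1436, 0.3281]
tcp_rot: [[-0.357, -0.934, 0.001], [-0.934, 0.357, -0.0], [-0.0, -0.002, -1.0]]
force: [-0.4, -0.0, -0.5]
opening: 0.966
```

```bash
python3 - <<'E'
from h import *
s=bot.read_state();print(s['time_s'],s['position'],s['opening'])
t=cap('top','t2.png');s=cap('scene','s2.png')
t=cv2.imread('pics/t2.png');s=cv2.imread('pics/s2.png')
r=lambda im,x,y,w,h:cv2.resize(im[y:y+h,x:x+w],(400,300),interpolation=cv2.INTER_CUBIC)
cv2.imwrite('pics/mont2.png',np.vstack([np.hstack([r(t,110,200,100,75),r(t,315,175,100,75)]),np.hstack([r(s,140,235,120,90),r(s,290,110,100,75)])]))
E
```

```text
5.45 [ 0.43290549 -0.14359588  0.32812271] 0.9657044159856651
```

View pics/mont2.png

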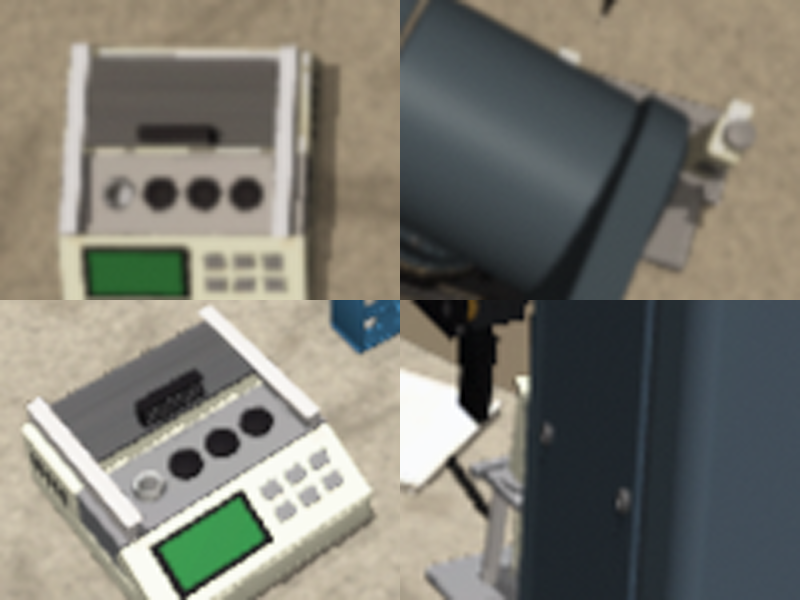

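The shutter is fully back. The open cuvette is the leftmost well, at top crop (120,193) and scene crop (149,485). I measure it from its own pixels and from the plug row in both views.

```bash
python3 - <<'E'
from h import *
np.set_printoptions(precision=4,suppress=True)
for n,fn,(x,y,w,h),k,cu in [('top','t2.png',(130,241,45,14),4,(110+120/4,200+193/4)),('scene','s2.png',(186,267,36,17+20),3.333,(140+149/3.333,235+185/3.333))]:
    c=cap(n); g=cv2.cvtColor(cv2.imread('pics/'+fn),cv2.COLOR_BGR2GRAY)[y:y+h,x:x+w]
    m=(g<60).astype('uint8'); N,_,S,C=cv2.connectedComponentsWithStats(m)
    P=[]
    for i in range(1,N):
        if 15<S[i,4]<150:
            wgt=g[S[i,1]-0:S[i,1]+S[i,3],S[i,0]:S[i,0]+S[i,2]]
            p=ray(c,C[i][0]+x,C[i][1]+y,.060);P.append(p);print(n,C[i]+[x,y],S[i,4],p[:2])
    P=np.array(sorted(P,key=lambda p:p[1]))
    if len(P)==3: d=(P[2]-P[0])/2;print('spacing',np.linalg.norm(d),'yaw',np.degrees(np.arctan2(-d[0],d[1])),'pred cuv',P.mean(0)+2*d)
    print('direct',cu,ray(c,*cu,.060)[:2])
a=np.array([.5203,-.2568]); b=np.array([.4852,-.3495])
E
```

```text
top [149.641  247.8974] 39 [0.4379 0.2242]
top [160.4103 247.8205] 39 [0.4369 0.1981]
top [171. 248.] 37 [0.4353 0.1724]
spacing 0.025905922778499832 yaw -2.8353545764273393 pred cuv [0.4392 0.25   0.06  ]
direct (140.0, 248.25) [0.4381 0.2475]
scene [188.931  268.4828] 29 [0.4749 0.2099]
scene [216.5789 271.1404] 57 [0.4316 0.1724]
scene [206.1452 277.4677] 62 [0.4329 0.1984]
scene [195.4    283.8769] 65 [0.4343 0.2242]
direct (184.70447044704468, 290.5055505550555) [0.4352 0.2495]
```

```bash
python3 - <<'E'
from h import *
s=go([.5203,-.2568,.33],-110.7); s=go([.5203,-.2568,.208],-110.7,s)
E
```

```text
offset [  7.78 -12.25  -0.25] rot [-0.    0.01  0.11]
offset [ 0.   0.  12.2] rot [0. 0. 0.]
```

Call:
arm_command(
  targets=[
    {"offset":[7.8,-12.2,-0.2],"rot":[0,0,0],"gripper":0},
    {"offset":[7.8,-12.2,-0.2],"rot":[0,0,0],"gripper":0},
    {"offset":[7.8,-12.2,-0.2],"rot":[0,0,0],"gripper":0},
    {"offset":[7.8,-12.2,-0.2],"rot":[0,0,0],"gripper":0},
    {"offset":[7.8,-12.2,-0.2],"rot":[0,0,0],"gripper":0},
  ],
)

```text
time_s: 6.15
position: [0.52, -0.2574, 0.3286]
tcp_rot: [[-0.353, -0.936, -0.001], [-0.936, 0.353, 0.001], [-0.001, 0.002, -1.0]]
force: [-0.9, 0.5, -0.7]
opening: 0.999
```

Call:
arm_command(
  targets=[
    {"offset":[0,0,5],"rot":[0,0,0],"gripper":0},
    {"offset":[0,0,5],"rot":[0,0,0],"gripper":0},
  ],
)

```text
time_s: 6.35
position: [0.5158, -0.254, 0.2743]
tcp_rot: [[-0.352, -0.936, -0.012], [-0.936, 0.352, 0.009], [-0.004, 0.014, -1.0]]
force: [-1.3, 1.2, -0.9]
opening: 1.004
```

```bash
python3 - <<'E'
from h import *
s=go([.5203,-.2568,.208],-110.7); print(bot.read_state()['position'])
t=cap('top','t3.png');s=cap('scene','s3.png')
t=cv2.imread('pics/t3.png');s=cv2.imread('pics/s3.png')
r=lambda im,x,y,w,h:cv2.resize(im[y:y+h,x:x+w],(400,400),interpolation=cv2.INTER_CUBIC)
cv2.imwrite('pics/mont3.png',np.hstack([r(t,305,145,120,120),r(s,270,70,120,120)]))
E
```

```text
offset [ 0.13 -0.61  6.62] rot [0.82 0.25 0.1 ]
[ 0.51583695 -0.25402687  0.27430515]
```

View pics/mont3.png

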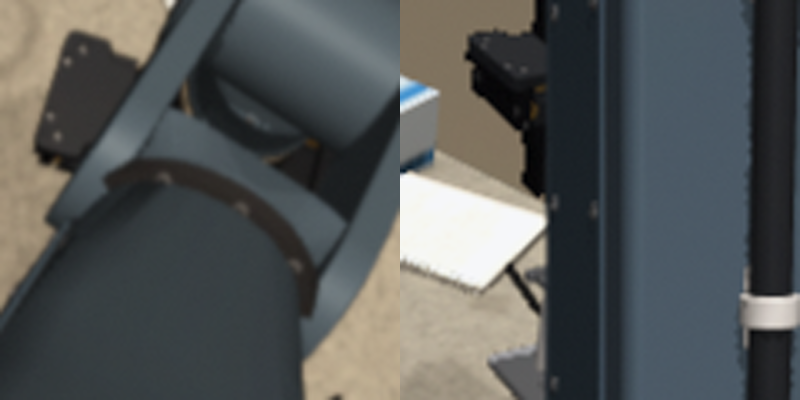

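The arm hides the pipette in both views, so I go by the measured numbers and watch the force.

Call:
arm_command(
  targets=[
    {"offset":[0,0,2],"rot":[0,0,0],"gripper":0},
    {"offset":[0,0,4],"rot":[0,0,0],"gripper":0},
    {"offset":[0,0,6],"rot":[0,0,0],"gripper":0},
    {"offset":[0,0,7],"rot":[0,0,0],"gripper":0},
    {"offset":[0,0,7],"rot":[0,0,0],"gripper":0},
    {"offset":[0,0,7],"rot":[0,0,0],"gripper":0},
    {"offset":[0,0,7],"rot":[0,0,0],"gripper":0},
  ],
)

```text
time_s: 7.15
position: [0.5203, -0.2591, 0.2108]
tcp_rot: [[-0.354, -0.935, 0.002], [-0.935, 0.354, -0.002], [0.001, -0.003, -1.0]]
force: [0.6, 0.9, -0.7]
opening: 1.002
```

Call:
arm_command(
  targets=[
    {"offset":[-0.2,0,0.2],"rot":[0,0,0],"gripper":0.6},
    {"offset":[-0.2,0,0.2],"rot":[0,0,0],"gripper":0.6},
    {"offset":[-0.2,0,0.2],"rot":[0,0,0],"gripper":0.6},
    {"offset":[-0.2,0,0.2],"rot":[0,0,0],"gripper":0.6},
    {"offset":[-0.2,0,0.2],"rot":[0,0,0],"gripper":0.6},
    {"offset":[-0.2,0,0.2],"rot":[0,0,0],"gripper":0.6},
  ],
)

```text
time_s: 7.75
position: [0.5203, -0.2568, 0.2072]
tcp_rot: [[-0.354, -0.935, -0.0], [-0.935, 0.354, 0.0], [-0.0, 0.0, -1.0]]
force: [0.5, -0.5, 0.6]
opening: 0.541
```

Call:
arm_command(
  targets=[
    {"offset":[0,0,0],"rot":[0,0,0],"gripper":1},
    {"offset":[0,0,0],"rot":[0,0,0],"gripper":1},
    {"offset":[0,0,0],"rot":[0,0,0],"gripper":1},
    {"offset":[0,0,0],"rot":[0,0,0],"gripper":1},
    {"offset":[0,0,0],"rot":[0,0,0],"gripper":1},
    {"offset":[0,0,0],"rot":[0,0,0],"gripper":1},
  ],
)

```text
time_s: 8.35
position: [0.5203, -0.2568, 0.2072]
tcp_rot: [[-0.354, -0.935, -0.0], [-0.935, 0.354, 0.0], [-0.0, 0.0, -1.0]]
force: [-0.5, 0.0, -0.0]
opening: 0.228
```

The opening is 19.9 mm, which matches the 20 mm flats, and there is no net force. I lift straight up.

Call:
arm_command(
  targets=[
    {"offset":[0,0,-1],"rot":[0,0,0],"gripper":1},
    {"offset":[0,0,-2.5],"rot":[0,0,0],"gripper":1},
    {"offset":[0,0,-4.5],"rot":[0,0,0],"gripper":1},
    {"offset":[0,0,-6.5],"rot":[0,0,0],"gripper":1},
    {"offset":[0,0,-8.5],"rot":[0,0,0],"gripper":1},
    {"offset":[0,0,-10],"rot":[0,0,0],"gripper":1},
    {"offset":[0,0,-11],"rot":[0,0,0],"gripper":1},
    {"offset":[0,0,-11],"rot":[0,0,0],"gripper":1},
  ],
)

```text
time_s: 9.15
position: [0.5209, -0.2572, 0.3192]
tcp_rot: [[-0.354, -0.935, 0.003], [-0.935, 0.354, -0.002], [0.001, -0.004, -1.0]]
force: [0.2, 0.1, -0.3]
opening: 0.23
```

```bash
python3 - <<'E'
from h import *
P=np.array([.5203,-.2568,.3172]);st=bot.read_state();a=np.degrees(np.arctan2(st['tcp_rot'][1][0],st['tcp_rot'][0][0]));print(a)
s=(np.array(st['position']),np.array(st['tcp_rot']))
s=go([.47,-.05,.317],a+8,s); s=go([.4375,.25,.317],a+18,s);
E
```

```text
-110.72433888669295
offset [-17.58  12.09   0.15] rot [-0.2  -0.08 -8.  ]
offset [-28.55   9.78   0.  ] rot [  0.   0. -10.]
```

Call:
arm_command(
  targets=[
    {"offset":[-1.5,1,0],"rot":[0,0,-1],"gripper":1},
    {"offset":[-4,2.8,0],"rot":[0,0,-2],"gripper":1},
    {"offset":[-7,4.8,0],"rot":[0,0,-3],"gripper":1},
    {"offset":[-10,6.9,0],"rot":[0,0,-4],"gripper":1},
    {"offset":[-13,9,0],"rot":[0,0,-6],"gripper":1},
    {"offset":[-16,11,0],"rot":[0,0,-7],"gripper":1},
    {"offset":[-17.6,12.1,0],"rot":[0,0,-8],"gripper":1},
    {"offset":[-17.6,12.1,0],"rot":[0,0,-8],"gripper":1},
  ],
)

```text
time_s: 9.95
position: [0.4667, -0.0458, 0.3162]
tcp_rot: [[-0.216, -0.976, -0.005], [-0.976, 0.216, 0.002], [-0.001, 0.005, -1.0]]
force: [-0.3, -1.1, -0.9]
opening: 0.227
```

Call:
arm_command(
  targets=[
    {"offset":[-3,1,0],"rot":[0,0,-1],"gripper":1},
    {"offset":[-7,2.4,0],"rot":[0,0,-2],"gripper":1},
    {"offset":[-11,3.8,0],"rot":[0,0,-4],"gripper":1},
    {"offset":[-15,5.1,0],"rot":[0,0,-5],"gripper":1},
    {"offset":[-19,6.5,0],"rot":[0,0,-7],"gripper":1},
    {"offset":[-23,7.9,0],"rot":[0,0,-8],"gripper":1},
    {"offset":[-26.5,9,0],"rot":[0,0,-9],"gripper":1},
    {"offset":[-28.5,9.8,0],"rot":[0,0,-10],"gripper":1},
  ],
)

```text
time_s: 10.75
position: [0.4362, 0.2523, 0.3166]
tcp_rot: [[-0.045, -0.999, -0.001], [-0.999, 0.045, 0.0], [-0.0, 0.001, -1.0]]
force: [0.6, -0.7, -1.4]
opening: 0.226
```

Call:
arm_command(
  targets=[
    {"offset":[0,0,0],"rot":[0,0,0],"gripper":1},
    {"offset":[0,0,2],"rot":[0,0,0],"gripper":1},
    {"offset":[0,0,3],"rot":[0,0,0],"gripper":1},
    {"offset":[0,0,4],"rot":[0,0,0],"gripper":1},
    {"offset":[0,0,4],"rot":[0,0,0],"gripper":1},
  ],
)

```text
time_s: 11.25
position: [0.4361, 0.2491, 0.2757]
tcp_rot: [[-0.049, -0.999, -0.004], [-0.999, 0.049, -0.001], [0.001, 0.004, -1.0]]
force: [-0.1, 1.2, -0.5]
opening: 0.227
```

```bash
python3 - <<'E'
from h import *
st=bot.read_state();p=st['position'];print(p,st['opening'],st['time_s'])
t=cap('top','t4.png');s=cap('scene','s4.png')
for c in(t,s):
  for q in([p[0],p[1],p[2]-.175],[.4375,.25,.06]): print(proj(c,q))
t=cv2.imread('pics/t4.png');s=cv2.imread('pics/s4.png')
r=lambda im,x,y,w,h:cv2.resize(im[y:y+h,x:x+w],(400,400),interpolation=cv2.INTER_CUBIC)
cv2.imwrite('pics/mont4.png',np.hstack([r(t,100,180,120,120),r(s,145,220,80,80)]))
E
```

```text
[0.43607543 0.24914643 0.27570172] 0.22720023988125712 11.25
[134.83742901 247.75390831]
[138.96524251 248.52745645]
[182.93147239 276.39119369]
[183.80310922 289.95531913]
```

View pics/mont4.png

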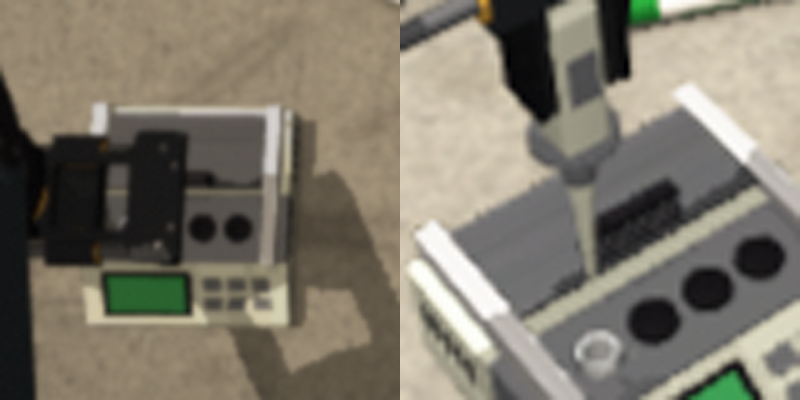

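The scene view shows the pipette held upright, with its tip at crop (592,275), px (183.4,275). The cuvette mouth is at crop (600,350), px (185,290). I work out the tip position relative to the cuvette in this one view, and check the axis for lean.

```bash
python3 - <<'E'
from h import *
np.set_printoptions(precision=4,suppress=True)
s=cap('scene','s5.png'); st=bot.read_state();p=st['position'];print(p)
im=cv2.imread('pics/s5.png')
z=p[2]-.1752
print('tip',ray(s,183.5,275.2,z)); print('cuv',ray(s,184.8,290.3,.060))
d=ray(s,183.5,275.2,z)
print('axis px pred',proj(s,d),proj(s,d+[0,0,.078]),proj(s,d+[0,0,.14]))
# axis: flange/handle row centres by brightness-free print; cuvette bright ring
hsv=cv2.cvtColor(im,cv2.COLOR_BGR2HSV)
for v in range(222,278,4): print(v,im[v,170:196].mean(1).astype(int))
c=im[282:299,176:196].mean(2).astype(int);print(c)
E
```

```text
[0.4371 0.2499 0.2775]
tip [0.4365 0.2474 0.1023]
cuv [0.4355 0.2491 0.06  ]
axis px pred [183.5 275.2] [180.0401 246.179 ] [176.9568 220.3167]
222 [ 25  23  22  34 147 180 182 182 185 182 177 168 158 133  67  20  20  16
  13  11  39  66  72  69  66  63]
226 [ 12  11  17  19  91 139 148 147 147 146 145 144 145 138  88  32  20  18
  13  11 109 135 138 148 153 170]
230 [ 12  11  16  19  62 130 148 147 146 146 134 116 100  87  87  50  20  20
  14  12  77 167 192 193 194 193]
234 [ 10  11  12  16  19  76 132 135  96  77  76  77  77  76 104  70  26  20
  35  24  40 165 194 191 192 194]
238 [  9  11  12  12  17  28 123 147 114  82  77  77  78  77  99 131 177 190
 187 186 187 186 187 191 191 193]
242 [121  46  12  11  41  67 114 142 146 145 145 143 143 141 139 128 106 109
 164 184 187 192 196 195 198 197]
246 [115 101 110 117 124 127 133 145 147 146 145 143 141 140 138 133 106  94
  96 165 174 159 139 120 115 113]
250 [158  99  89  95  95  96 101 117 125 122 111  97  95  95  95  88  78  99
 112 112 110 108 109 109 110 109]
254 [192 185 183 182 177 157 114  80  75  76  75  74  70  66  97 110
[... 1343 characters left out ...]
 113 110
  110 111]
 [114 110 111 100 171 157 123 128 139 144 156 170 133  89 101 116 113 111
  111 110]
 [119 105 111  99 109 133 146 158 167 174 178 162 117  93 105 110 110 111
  111 112]
 [174 127 106 107  89 112 145 160 166 173 170 152 116 104 109 111 110 110
  110 110]
 [191 191 143 111  99 105 131 144 151 156 142 127 112 110 111 110 110 110
  111 111]
 [182 199 172 126 108 107 115 127 136 132 119 111 105 102 101 108 111 106
  101 102]
 [182 183 181 152 120 111 107 113 116 110 110 111 107  97  95 100 102  97
   94  94]
 [184 183 182 176 148 118 111 111 111 111 112 111 111 100  94  94  95  94
   91  99]
 [188 184 181 183 175 139 113 111 112 112 111 112 111 101  95  93  92  88
  101 149]]
```

```bash
python3 - <<'E'
from h import *
np.set_printoptions(precision=4,suppress=True)
s=cap('scene','s6.png'); p=bot.read_state()['position'];print(p)
im=cv2.imread('pics/s6.png').mean(2).astype(int); print(im[272:281,178:190])
z=p[2]-.1752
for v in(275.,276.,277.): print('tip',v,ray(s,182.6,v,z)[:2])
for v in(288.8,289.5,290.2): print('cuv',v,ray(s,184.3,v,.06)[:2])
print(proj(s,[p[0],p[1],z]))
E
```

```text
[0.4372 0.2501 0.2778]
[[110 110 111 139 143  80  37  43  49  53  79 122]
 [111 112 112 121 139  90  49  52  80  97 136 167]
 [ 89  88  89  90 134  97  59  77 133 154 169 175]
 [ 68  68  67  69 133 115 125 146 167 175 174 176]
 [ 68  68  60  81 148 157 167 175 175 175 177 166]
 [ 65  74  70 129 167 174 174 174 176 164 146 125]
 [ 80 129 142 165 175 175 176 163 144 124 109 104]
 [146 167 174 174 175 170 162 136 105 100 109 110]
 [175 174 174 176 164 138 126 115 106 108 111 110]]
tip 275.0 [0.4379 0.2484]
tip 276.0 [0.4359 0.2499]
tip 277.0 [0.4339 0.2513]
cuv 288.8 [0.4391 0.2476]
cuv 289.5 [0.4377 0.2486]
cuv 290.2 [0.4364 0.2496]
[182.115  275.6514]
```

The tip is near (0.4365, 0.2495). The cuvette is about (0.438, 0.2485) from the scene view and (0.4385, 0.249) from the top view. I shift by about 1 mm and lower to roughly 11 mm above the rim, then check.

Call:
arm_command(
  targets=[
    {"offset":[0.1,-0.1,0.5],"rot":[0,0,0],"gripper":1},
    {"offset":[0.1,-0.1,1.2],"rot":[0,0,0],"gripper":1},
    {"offset":[0.1,-0.1,2],"rot":[0,0,0],"gripper":1},
    {"offset":[0.1,-0.1,2.6],"rot":[0,0,0],"gripper":1},
    {"offset":[0.1,-0.1,3.1],"rot":[0,0,0],"gripper":1},
    {"offset":[0.1,-0.1,3.1],"rot":[0,0,0],"gripper":1},
    {"offset":[0.1,-0.1,3.1],"rot":[0,0,0],"gripper":1},
    {"offset":[0.1,-0.1,3.1],"rot":[0,0,0],"gripper":1},
  ],
)

```text
time_s: 12.25
position: [0.4378, 0.2493, 0.2465]
tcp_rot: [[-0.048, -0.999, 0.001], [-0.999, 0.048, 0.0], [-0.0, -0.001, -1.0]]
force: [0.3, -0.3, -1.6]
opening: 0.226
```

```bash
python3 - <<'E'
from h import *
np.set_printoptions(precision=4,suppress=True)
s=cap('scene','s7.png'); st=bot.read_state();p=st['position'];print(p,st['qvel'])
im=cv2.imread('pics/s7.png');cv2.imwrite('pics/s7c.png',cv2.resize(im[260:305,160:210],(800,600),interpolation=cv2.INTER_CUBIC))
z=p[2]-.1752; print(z,'tip px pred',proj(s,[p[0],p[1],z]),'tip target over cuv',[proj(s,[.438,.249,q]) for q in(z,.06)])
E
```

```text
[0.4378 0.2493 0.2465] [ 0.0747 -0.039   0.0732 -0.171  -0.0151  0.0201]
0.0713257304946597 tip px pred [183.5469 285.906 ] tip target over cuv [array([183.613 , 285.7796]), array([184.0692, 289.5251])]
```

View pics/s7c.png

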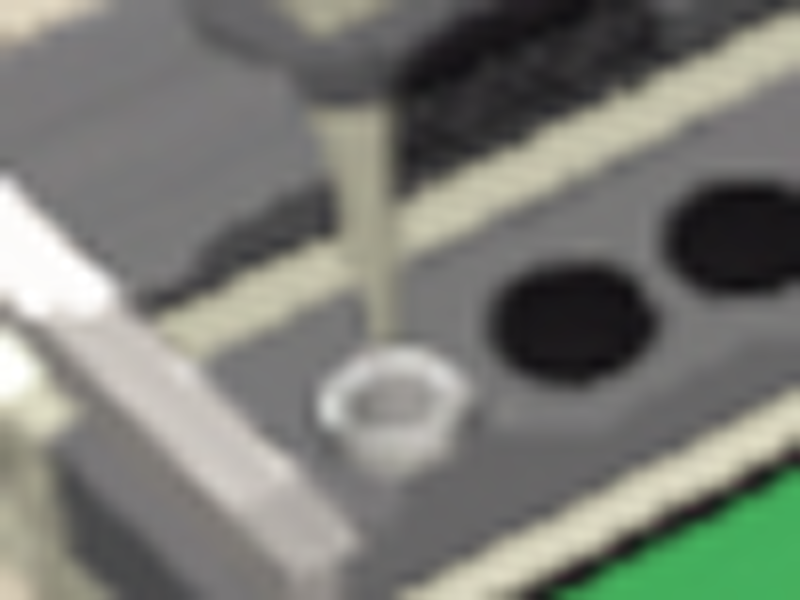

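In crop s7c, the tip end is at (385,342), px (183.6,285.2). The mouth centre is at (395,401), px (184.1,289.5), so the cuvette is at (0.438, 0.249). The tip is on its axis within about 1.5 mm, and about 11 mm above the rim. I lower it 4 mm more and let it settle.

Call:
arm_command(
  targets=[
    {"offset":[0,0,0.2],"rot":[0,0,0],"gripper":1},
    {"offset":[0,0,0.4],"rot":[0,0,0],"gripper":1},
    {"offset":[0,0,0.4],"rot":[0,0,0],"gripper":1},
    {"offset":[0,0,0.4],"rot":[0,0,0],"gripper":1},
    {"offset":[0,0,0.4],"rot":[0,0,0],"gripper":1},
    {"offset":[0,0,0.4],"rot":[0,0,0],"gripper":1},
    {"offset":[0,0,0.4],"rot":[0,0,0],"gripper":1},
    {"offset":[0,0,0.4],"rot":[0,0,0],"gripper":1},
  ],
)

```text
time_s: 13.1
position: [0.4376, 0.2492, 0.2423]
tcp_rot: [[-0.048, -0.999, 0.0], [-0.999, 0.048, 0.0], [-0.0, -0.0, -1.0]]
force: [-0.1, -0.2, -0.2]
opening: 0.229
```

```bash
python3 - <<'E'
from h import *
np.set_printoptions(precision=4,suppress=True)
s=cap('scene','s8.png'); st=bot.read_state();p=st['position'];print(p,st['qvel'],st['force'],st['opening'])
im=cv2.imread('pics/s8.png');cv2.imwrite('pics/s8c.png',cv2.resize(im[200:305,140:250],(800,600),interpolation=cv2.INTER_CUBIC))
E
```

```text
[0.4376 0.2492 0.2423] [-0.0225 -0.1288  0.0884  0.0299 -0.0811  0.0218] [-0.759  -0.1812 -0.6085] 0.2267083359244218
```

View pics/s8c.png

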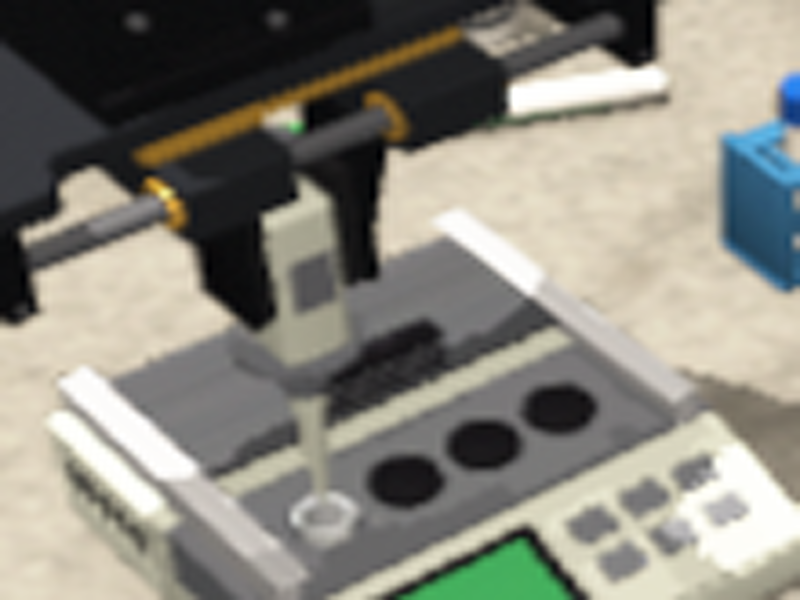

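The pipette is upright in the fingers, with its tip at crop (321,492) directly above the mouth at (324,517). The shutter is open and the arm is still, so I hand in.

```bash
python3 -c "
from rig import ticket
print(ticket.hand_in())"
```

```text
the job is handed in; nothing more can be done
None
```

The job is handed in at about 13 s of the 58 s allowed; no verdict was reported.

**What I did:** I pushed the shutter back by its tab until it was against its rear stop. I gripped the tipped pipette by its flats (opening 19.9 mm against the 20 mm given) and lifted it straight out. I carried it over the rack with the tip about 14 cm up, and it is now held above the open cuvette, the leftmost well.

**Last checks:**
- **Tip position:** the tool is at (0.4376, 0.2492), and the cuvette measured about (0.438, 0.249).
- **Height:** the tip should be about 7 mm above the rim. That figure comes from the tool height and the 32 mm hang in the stand, not from a direct measurement.
- **Hold:** the tool points straight down, the pipette looks upright, force readings are at noise level and the arm is nearly still.
- **Shutter and rack:** the last picture shows the shutter still open. The part of the rack in view looks in place.

**Disagreements and gaps:**
- The two cameras differed by up to about 3 mm on the cuvette's x. I used the scene view, which shows both tip and cuvette.
- The tip sat about 0.7 px (1.5 mm) higher in the image than predicted in the last measurement, which was before the final 4 mm of lowering. It is within tolerance and I left it.
- I did not measure the bare pipette, tubes, pot and carton again afterwards. The arm hid both pipettes during the grasp, so that part relied on the measured numbers.

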